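# Test and reset the stop button of a potter's wheel

## Task

Check the emergency stop of the bench potter's wheel: with the fingertips press the winged mushroom stop button on the control box fully in until it latches, take the fingers off it so that it is seen to stay in, then push its wing round clockwise (seen from above) until the button springs back out. Last, press the small round reset button fully in and let it come back. Only press and push: do not grip the button, do not press reset while the stop is still in, do not turn the speed knob, and leave the pots, figures and jar standing where they are.

Things in the scene. Friction and masses are not known exactly. Their poses are not given: they have to be found in the camera images.
- panel: Grey metal control box fixed to the table, 220 (x) x 340 (y) x 70 mm high with a flat top; origin at the centre of its underside. Three stations stand in a row along its y axis, 110 mm apart, 25 mm to the robot's side of its middle (x = -25 mm, y = -110, 0, +110 mm): the stop button, the reset button and the speed knob, in any order. A small pot stands on the top behind the row.
- stop_base: Fixed collar of the stop button with all that it carries, on the box's top: 66 mm wide flange, 52 mm wide collar, 22 mm high; origin at the centre of its underside, z up along the button's axis.
- stop_top (a point): Centre of the top of the stop button's head; moves and turns with it; 62 mm above the box's top when out. The head is a black mushroom 56 mm wide (34 to 49 mm above the box, rim 41 mm, when out) with a straight upright wing across it: 80 mm long along this point's y axis, 12 mm thick along x, 20 mm high (top at this point); 12 mm of wing stick out past the mushroom at each end. Press here, straight down.
- stop (a joint): Depth of the stop button in m: 0 out, 0.0115 hard against its stop. A spring pushes it out with 2.5 N when out, about 5 N when in. Pressed past about 0.009 (up to some 6 N on the way) it latches and stays at about 0.008 when let go, until twisted.
- twist (a joint): Turn of the stop button's head in rad, clockwise seen from above, 0 to 0.9 (hard stop). A light spring (0.015 to 0.03 N m) turns it back to 0. With the button latched in, a turn of about 0.45 to 0.6 frees the latch and the button springs out by itself; then, let go, the head turns back to 0.
- reset_top (a point): Centre of the top of the reset button, a plain round black button 28 mm across in a 44 mm wide grey ring; its top stands 22 mm above the box's top and 10 mm above the ring. Pressed straight down.
- reset (a joint): Depth of the reset button in m: 0 out, 0.006 fully in (5 N); it springs back when let go.
- speed_mark (a point): Pointer mark of the speed knob, 18 mm off the knob's axis, 44 mm above the box's top. The knob (44 mm wide disc with a bar grip 42 x 14 mm, top 44 mm above the box) turns easily; it must stay as set.
- test_pot: Small clay pot, 46 mm across, 42 mm high, loose on top of the control box; origin at the centre of its underside.
- figure_a: Pale plaster figure, 54 mm across the foot, 148 mm tall, loose beyond the box; origin at the centre of its underside.
- figure_b: Like figure_a but 51 mm across the foot and 130 mm tall, beside the box at the robot's right.
- glaze_jar: White jar, 60 mm across, 80 mm high, loose beyond the box; origin at the centre of its underside.
- cup_a: Clay cup, 72 mm across, 60 mm high, on a board at the robot's left; origin at the centre of its underside.
- cup_b: As cup_a.
- cup_c: As cup_a.

How it is judged (in metres and radians):
On the way, in this order (a step that is already met when the one before it is completed fails the run):
1. the stop button is latched in with no finger on it (value of joint stop above 0.006 m and contact force between the fingers and stop_base below 0.2 N), for 0.2 s.
2. the stop button has been twisted free and has sprung out (value of joint stop below 0.002 m), for 0.1 s.
3. the reset button is pressed in, with the stop button out (value of joint reset above 0.0045 m and value of joint stop below 0.002 m), for 0.05 s.
At the end, for the whole second after the job is handed in: The stop button is out (within 2 mm), its head turned back (within 0.15 rad), the reset button out (within 1.5 mm), the speed mark within 6 mm and every loose thing within 30 mm of where it began (value of joint stop below 0.002 m and value of joint twist below 0.15 rad and value of joint reset below 0.0015 m and distance of speed_mark from where it was at the start of the episode below 0.006 m and distance of each of test_pot, figure_a, figure_b, glaze_jar, cup_a, cup_b, cup_c from where it was at the start of the episode below 0.03 m); the robot touches nothing.
It fails at once if reset pressed while the stop button is in (value of joint reset above 0.003 m and value of joint stop above 0.004 m).
It fails at once if the stop button gripped or rammed (more than 40 N) (contact force between the fingers and stop_base above 40 N).
It fails at once if the speed knob turned (its mark moved more than 6 mm) (distance of speed_mark from where it was at the start of the episode above 0.006 m).
It fails at once if a loose thing lifted, carried or knocked more than 30 mm from its place (distance of any of test_pot, figure_a, figure_b, glaze_jar, cup_a, cup_b, cup_c from where it was at the start of the episode above 0.03 m).
It also fails if it takes over 70 s, if anything falls off the work surface, if the arm or the gripper's body presses on something with over 40 N, if the wrist force passes 120 N, or if a joint passes its speed limit or range.

## Robot

A 6-joint arm with a two-finger parallel gripper is mounted at the origin on the work surface. World frame = base frame: x ahead of the robot, y to its left, z up, the work surface at z = 0. Lengths are in mm, angles in rad, forces in N, time in s.
With the tool pointing down it reaches from about 350 to 875 mm from the base axis. Payload 4.2 kg.
Tool frame: the origin (TCP) lies midway between the tips of the shut fingers; the grasp point (between the pads) lies arm.grip_depth behind it (arm.grip_depth is the distance from the TCP to the grasp point, in mm); z points along the fingers, y is the direction in which the jaws open and shut (so a half turn about z gives the same grasp; the last joint's range is limited). The gripper opens to 85 mm and grips with 20 to 120 N. Pads are 22 mm wide; open, the fingers measure 114 mm over their backs; the gripper's body (76 mm by 85 mm) begins 54 mm behind the grasp point. The pads swing forward as they close: fully open they stand 13 mm farther back than shut.
Start: joints at [0.259, 0.385, 0.008, 0, -1.194, -0.259], TCP at [624.979, 0.025, 231.312] pointing down, gripper open.
Joint ranges: [-3.14, 3.14], [-1.21, 2.06], [-1.07, 1.41], [-3.16, 2.05], [-2.99, -0.16], [-3.1, 3.1]. Speed limits (rad/s): [2.79, 2.79, 3.14, 3.14, 3.14, 3.14].

## Interface

Orientations are given as a unit quaternion [x, y, z, w].
In Python, from bench import arm gives the robot as it stands.
- The arm moves only by the tool play_rows, never from a script. Its argument "motion" is one flat list of numbers, 7 for each row, row after row: the opening in per cent of the stroke, from 0 (shut) to 100 (fully open), then the shift along the world's x, y, z in cm, then the turn, a rotation vector about the world's x, y, z in degrees. A call has 1 to 5 rows; each row is the pose to reach, as a shift and turn from the pose commanded when the call began; what a row does not reach only later rows make up. A row lasts 1/8 s, in which the tool goes at most 62.5 mm and 10.7 degrees, less where a joint would pass 70% of its speed; a pose out of reach is approached as far as the arm can. A call with a gripper value outside its range is refused whole. The fingers move at their own pace and stop on an object; the grip force is fixed at half the most. Time passes only in rows, so rows that repeat a pose let the fingers close. It gives the time, the measured TCP pose, the force and the opening at its end, in the units of the state.
- arm.read_state(): the state, without advancing time (a new reading comes with each control period).
- arm.get_image(name): name is "scene" or "side" or "wrist"; returns (picture, depth): 420x560x3 uint8, red, green, blue; 420x560 float32, mm along the optical axis (not along the pixel's ray), 0 where there is no reading.
- arm.camera_info(name): a dict with "fovy" (degrees; the focal length in pixels is half the picture's height over the tangent of half this angle, whatever the lens; pixels are square), "cx", "cy" (the principal point, pixels), "R" (3x3) and "t" (3): a world point X has camera coordinates R X + t. Camera axes: x right, y down, z forward; pixel columns grow to the right and rows downward; lengths in mm; the calibration is good to about 2 mm. A picture is of the moment at which its call begins: read the wrist's pose just before it. camera_info takes no time and is no camera call; for the wrist camera it gives the pose at the moment of the call.
- arm.job_done(): hands the job in, once; it reports no verdict.
Trained networks look in the newest picture that a camera, given by its name, has taken for a name from the list of things; names that differ only in an ending like _2 or _b are one class to them, and where a whole thing is asked for, a point or a joint stands for the part that bears it (a point fixed in the world has none). Each returns a list of dicts, best first, with "confidence" (0 to 1); they miss things now and then, are a little off and sometimes report something else, mostly with a low value. They report only what shows in the picture. A call takes as long as a camera call.
- arm.outline_of(thing, camera): "mask" (420x560 bool, what is visible of it) and "extent" ([left, top, width, height] in pixels, round what is visible of it).
- arm.place_of(thing, camera): "uv" ([column, row] in pixels: a listed point, or the origin of a listed thing).
The state is a dict: "clock": time; "joints": joint angles; "joint_vel": joint speeds; "joint_efforts": joint torques, N m; "position": TCP position; "ee_rot": TCP orientation; "contact_force": force on the tool from outside, world axes, zero at the start; "wrist_torque": the same for the moment, N m; "gripper_width": finger opening in mm.
Only numpy, scipy, OpenCV 4.12 (cv2) and the standard library are available. Lean on these libraries where they do the work, as an engineer would, in place of code of your own. Each camera call takes 0.05 s, during which the arm holds its last target.

## Working session

There is one attempt and no reset: what is moved stays moved. The work goes in short steps, Python scripts to look and compute and a tool call to move; the robot and the scene stay as the last step left them, time stands still between calls to the robot, and variables do not carry over. Pictures are saved under pics/ and viewed, and the job is handed in when it is done.

Besides the shell and the picture viewer there is one more tool, called after "Emit:" by a JSON object that holds its "method" and its "body". play_rows: Moves the arm, as the interface text tells. Its arguments: {"type":"object","properties":{"motion":{"type":"array","items":{"type":"number"}}},"required":["motion"]}

```bash
mkdir -p pics
cat > h.py <<'E'
from bench import arm
import numpy as np, cv2
def snap(c,fn):
    i=arm.camera_info(c); p,d=arm.get_image(c); cv2.imwrite('pics/'+fn,p[:,:,::-1]); return i,p,d
def ray(i,uv,shape=(420,560)):
    f=shape[0]/2/np.tan(np.radians(i['fovy'])/2)
    R=np.array(i['R']);t=np.array(i['t'])
    return -R.T@t, R.T@np.array([(uv[0]-i['cx'])/f,(uv[1]-i['cy'])/f,1])
def at_depth(i,uv,d):
    o,v=ray(i,uv); return o+v*d
def at_z(i,uv,z):
    o,v=ray(i,uv); return o+v*(z-o[2])/v[2]
E
python3 - <<'E'
from h import *
np.set_printoptions(precision=1,suppress=True)
print(arm.read_state(), arm.grip_depth)
for c in ['scene','side','wrist']:
    i,p,d=snap(c,c+'0.png'); print(c,i)
    for n in ['panel','stop_top','stop_base','reset_top','speed_mark','test_pot','figure_a','glaze_jar']:
        for r in arm.place_of(n,c)[:2]:
            u=r['uv']; k=d[int(np.clip(u[1],0,419)),int(np.clip(u[0],0,559))]
            print(n,r['confidence'],np.array(u),k,at_depth(i,u,k))
E
```

```text
{'clock': 0.0, 'joints': array([ 0.3,  0.4,  0. , -0. , -1.2, -0.3]), 'joint_vel': array([ 0., -0., -0., -0., -0.,  0.]), 'joint_efforts': array([ -0. , -39.2,  18.8,   4.2,  -0. ,   0. ]), 'position': array([624.4,   0. , 230.2]), 'ee_rot': array([-0.7,  0.7,  0. , -0. ]), 'contact_force': array([ 0.4,  0.3, -0.6]), 'wrist_torque': array([ 0., -0.,  0.]), 'gripper_width': 85.45570037418693} 18.700000000000003
scene {'fovy': 47.82288036949426, 'cx': 290.26920796154735, 'cy': 211.19992132565585, 'R': array([[-0.6,  0.8, -0. ],
       [ 0.7,  0.5, -0.5],
       [-0.4, -0.3, -0.8]]), 't': array([ 223.1, -355.5, 1502.9])}
panel 0.9 [234.3 210.2] 1166.0046 [599.6   0.5  94.1]
stop_top 0.56 [274.  186.1] 1160.0663 [503.5  51.  130.5]
stop_base 0.9 [274.1 199.9] 1163.5889 [524.6  66.9 109.2]
reset_top 0.55 [382.3 320.7] 1088.5283 [594.  432.8  19.1]
reset_top 0.53 [234.5 181.3] 1218.561 [530.3 -58.9  90.4]
speed_mark 0.62 [201.9 164.9] 928.1984 [663.6   6.5 342.1]
speed_mark 0.29 [380. 321.] 1088.5776 [597.6 428.9  18.7]
test_pot 0.9 [235.9 221.2] 1143.6742 [623.2  26.4  98.4]
figure_a 0.79
[... 1055 characters left out ...]
8] 1042.5602 [644.9 -89.4  72.5]
wrist {'fovy': 61.41004483544279, 'cx': 277.21642075852213, 'cy': 207.1555582406112, 'R': array([[-1. ,  0. , -0. ],
       [ 0. ,  1. ,  0.3],
       [ 0. ,  0.3, -1. ]]), 't': array([624.8, -39.8, 380.3])}
panel 0.82 [349.6 120.3] 295.53403 [564.2 -57.4  71.1]
stop_top 0.72 [432.3 264.6] 267.20047 [507.5  44.6 133.3]
stop_base 0.72 [406.4 236.2] 281.0063 [522.   29.4 114. ]
reset_top 0.7 [395.6 116. ] 273.4778 [533.1 -62.1  92.8]
reset_top 0.55 [404.7 233.8] 282.2307 [523.   28.  112.2]
test_pot 0.68 [291.1 193.8] 308.38525 [612.6   4.5  77.4]
figure_a 0.88 [216.  247.8] 374.97626 [689.7  76.8  30.6]
glaze_jar 0.78 [177.8 128.3] 289.7876 [706.1 -51.7  79.1]
```

View pics/scene0.png

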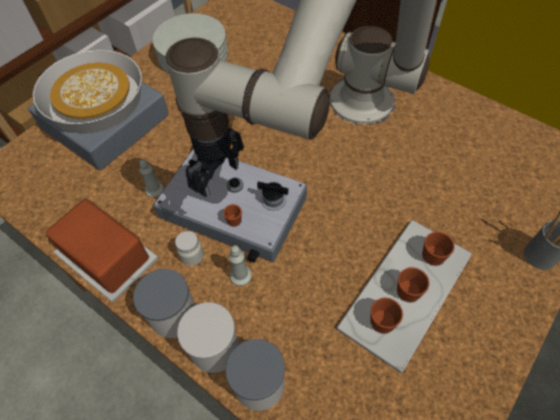

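View pics/side0.png

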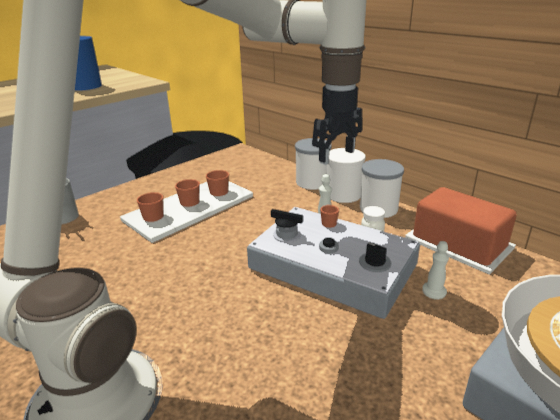

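View pics/wrist0.png

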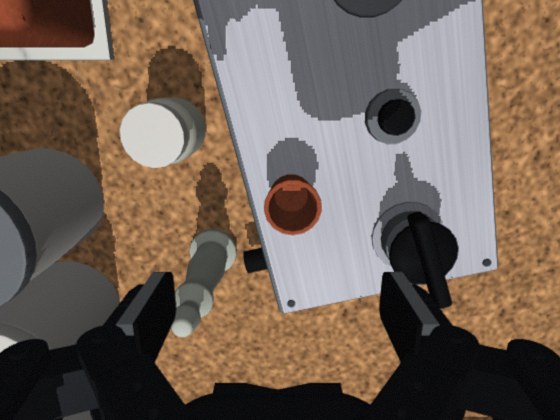

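Run:
```python
from h import *
np.set_printoptions(precision=1,suppress=True)
for c in ['wrist','scene','side']:
    i=arm.camera_info(c); p,d=arm.get_image(c)
    f=210/np.tan(np.radians(i['fovy'])/2); R=np.array(i['R']);t=np.array(i['t'])
    v,u=np.mgrid[0:420,0:560]
    P=np.stack([(u-i['cx'])/f*d,(v-i['cy'])/f*d,d],-1)
    X=(P-t)@R
    def rep(n,m):
        q=X[m]; 
        if len(q)<8: print(c,n,len(q));return
        xy=q[:,:2].astype(np.float32); rc=cv2.minAreaRect(xy)
        print(c,n,len(q),'mean',q.mean(0),'zmax',np.percentile(q[:,2],[5,50,95]),rc)
    z=X[...,2]; near=lambda x,y,r:(np.hypot(X[...,0]-x,X[...,1]-y)<r)&(d>0)
    print('box z',np.median(z[near(530,-10,70)&(z<80)&(z>60)]))
    rep('wing top',near(508,45,48)&(z>128)&(z<140))
    rep('mushroom',near(508,45,48)&(z>105)&(z<122))
    rep('reset top',near(531,-60,18)&(z>87)&(z<97))
    rep('reset ring',near(531,-60,35)&(z>76)&(z<87))
    rep('knob top',near(556,-167,40)&(z>104)&(z<125))
    rep('panel top',near(580,-50,240)&(z>64)&(z<75))
    rep('pot',near(615,5,40)&(z>80)&(z<125))
print(arm.camera_info('wrist')['R'],arm.read_state()['ee_rot'])
```

```text
box z 70.99064912289549
wrist wing top 1539 mean [507.1  43.3 132.3] zmax [129.8 132.5 133.7] ((505.4752502441406, 45.52257537841797), (12.567200660705566, 79.62972259521484), 21.088117599487305)
wrist mushroom 2295 mean [509.2  42.6 115.8] zmax [111.5 116.3 119.2] ((507.76422119140625, 43.89314270019531), (54.13564682006836, 61.378787994384766), 58.33530044555664)
wrist reset top 1036 mean [532.  -61.1  92.5] zmax [90.1 92.7 94.1] ((531.1930541992188, -60.978206634521484), (27.224943161010742, 26.78704071044922), 35.592498779296875)
wrist reset ring 1378 mean [534.3 -62.1  82.6] zmax [80.4 82.8 84.2] ((531.1409301757812, -61.01030731201172), (42.94734191894531, 42.272010803222656), 0.1362064778804779)
wrist knob top 0
wrist panel top 64648 mean [559.9 -43.7  70.9] zmax [69.5 70.9 72.2] ((612.0802001953125, -29.47991943359375), (340.5930480957031, 315.16680908203125), 13.314990997314453)
wrist pot 1860 mean [612.1   9.8 104. ] zmax [ 83.8 109.  113.7] ((612.6874389648438, 6.215581893920898), (44.825050354003906, 44.794105529785156), 70.14474487304688)
box z 69.54156774691029
scene wi
[... 1756 characters left out ...]
ax [77.1 83.8 86.6] ((526.5463256835938, -65.1800308227539), (36.93743896484375, 42.85309600830078), 37.34518814086914)
side knob top 162 mean [ 553.9 -171.5  112.7] zmax [105.7 114.  117.4] ((555.7789916992188, -170.00135803222656), (16.9398250579834, 40.912574768066406), 15.45271110534668)
side panel top 6763 mean [545.8 -86.   72.1] zmax [67.  72.6 74.3] ((617.3267211914062, -77.37326049804688), (334.43450927734375, 408.60858154296875), 14.038324356079102)
side pot 321 mean [609.1   2.2 102.3] zmax [ 83.  103.7 115. ] ((611.8765258789062, 4.296651840209961), (45.86741638183594, 43.28173828125), 79.81900024414062)
[[-1.   0.  -0. ]
 [ 0.   1.   0.3]
 [ 0.   0.3 -1. ]] [-0.7  0.7 -0.   0. ]
```

Emit:
{"method": "play_rows", "body": {"motion": [0, -4, 1.5, -2.3, 0, 0, 0, 0, -8, 3, -4.6, 0, 0, 0, 0, -11.9, 4.6, -7.1, 0, 0, 0, 0, -11.9, 4.6, -7.1, 0, 0, 0, 0, -11.9, 4.6, -8.1, 0, 0, 0]}}

```text
clock: 2.12
position: [507.8, 46.6, 151.5]
ee_rot: [0.707, -0.707, 0.001, -0.002]
contact_force: [0.3, -0.5, 0.4]
gripper_width: 0.5
```

Run:
```python
from h import *
np.set_printoptions(precision=2,suppress=True)
snap('wrist','w1.png');snap('side','s1.png');s=arm.read_state();print(s['clock'],s['position'],s['contact_force'],s['gripper_width'])
```

```text
2.225 [506.69  45.97 149.76] [-0.77 -0.14 -0.98] -0.3101500252302849
```

View pics/w1.png

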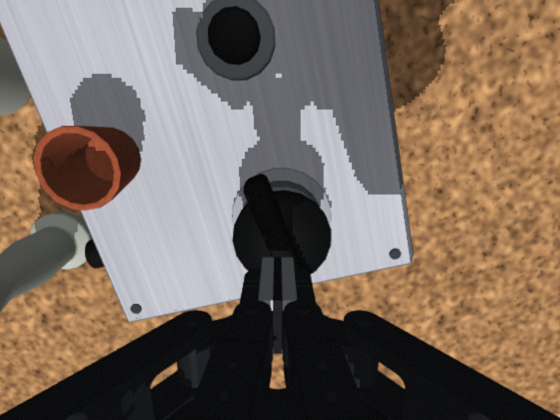

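View pics/s1.png

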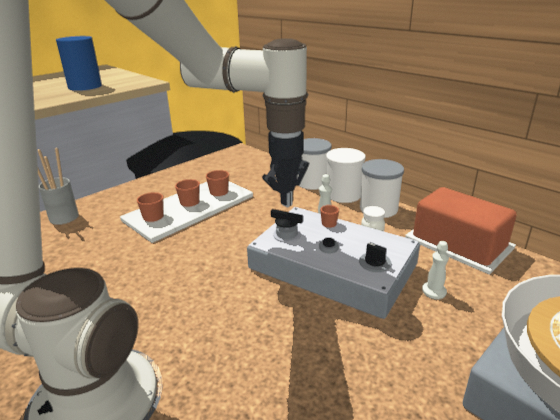

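The fingertips (wrist view, about (278,260)) stand shut over the middle of the wing, and the side view shows them just above the button. I'll press in steps.

Emit:
{"method": "play_rows", "body": {"motion": [0, 0, 0, -1.0, 0, 0, 0, 0, 0, 0, -1.6, 0, 0, 0, 0, 0, 0, -2.0, 0, 0, 0, 0, 0, 0, -2.4, 0, 0, 0, 0, 0, 0, -2.4, 0, 0, 0]}}

```text
clock: 2.85
position: [506.3, 45.9, 126.8]
ee_rot: [0.707, -0.707, 0.0, -0.0]
contact_force: [-0.1, -1.2, 3.1]
gripper_width: 0.0
```

Emit:
{"method": "play_rows", "body": {"motion": [0, 0, 0, -0.2, 0, 0, 0, 0, 0, 0, -0.4, 0, 0, 0, 0, 0, 0, -0.5, 0, 0, 0, 0, 0, 0, -0.5, 0, 0, 0]}}

```text
clock: 3.35
position: [506.3, 46.0, 121.5]
ee_rot: [0.707, -0.707, 0.0, -0.0]
contact_force: [0.1, -2.0, 6.5]
gripper_width: 0.0
```

Emit:
{"method": "play_rows", "body": {"motion": [0, 0, 0, -0.1, 0, 0, 0, 0, 0, 0, -0.1, 0, 0, 0]}}

```text
clock: 3.6
position: [506.3, 46.0, 120.6]
ee_rot: [0.707, -0.707, 0.0, -0.0]
contact_force: [-0.1, -1.1, 4.6]
gripper_width: 0.4
```

Emit:
{"method": "play_rows", "body": {"motion": [0, 0, 0, 0.5, 0, 0, 0, 0, 0, 0, 2, 0, 0, 0, 0, 0, 0, 4, 0, 0, 0, 0, 0, 0, 4, 0, 0, 0, 0, 0, 0, 4, 0, 0, 0]}}

```text
clock: 4.22
position: [505.4, 46.1, 159.8]
ee_rot: [-0.707, 0.707, 0.0, -0.0]
contact_force: [0.8, -0.3, -0.2]
gripper_width: 0.3
```

```bash
cat > wing.py <<'E'
from h import *
import sys
np.set_printoptions(precision=1,suppress=True)
lo,hi=float(sys.argv[1]),float(sys.argv[2])
for c in ['wrist','scene','side']:
    i,p,d=snap(c,c+sys.argv[3]+'.png')
    f=210/np.tan(np.radians(i['fovy'])/2); R=np.array(i['R']);t=np.array(i['t'])
    v,u=np.mgrid[0:420,0:560]
    X=(np.stack([(u-i['cx'])/f*d,(v-i['cy'])/f*d,d],-1)-t)@R
    z=X[...,2]; m=(np.hypot(X[...,0]-506,X[...,1]-46)<46)&(d>0)&(z>lo)&(z<hi)
    q=X[m]
    if len(q)>10: print(c,len(q),np.percentile(q[:,2],[50,90,98]),cv2.minAreaRect(q[:,:2].astype(np.float32)))
s=arm.read_state();print(s['clock'],s['position'],s['contact_force'])
E
python3 wing.py 119 140 2
```

```text
wrist 2039 [124.5 125.5 126. ] ((508.4381103515625, 37.046085357666016), (12.217723846435547, 61.275184631347656), 21.16222381591797)
scene 137 [122.7 125.1 126.8] ((506.36566162109375, 48.20265579223633), (14.54610538482666, 79.04452514648438), 21.781545639038086)
side 165 [125.4 127.7 128.3] ((505.00042724609375, 44.2144775390625), (15.640711784362793, 79.56702423095703), 20.896738052368164)
4.375 [505.4  45.9 159.5] [0.4 0.2 0.2]
```

View pics/wrist2.png

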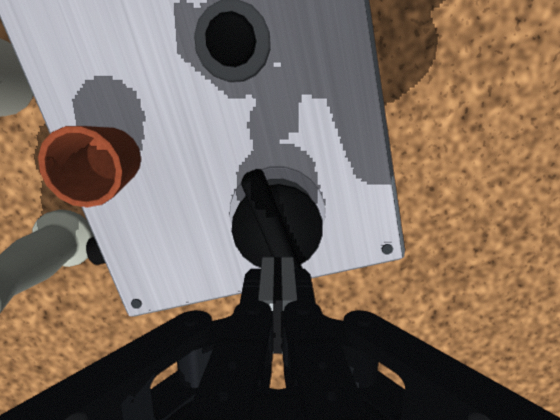

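View pics/side2.png

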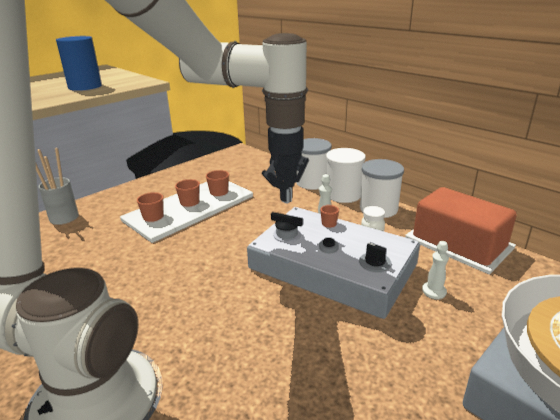

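The button stays in: the wing's top is now at z of about 124.5, down from 132, and no finger is on it. Next I go beside the wing's left end on the robot's side.

Emit:
{"method": "play_rows", "body": {"motion": [0, -4.1, 4.2, 0, 0, 0, 0, 0, -4.1, 4.2, -2, 0, 0, 0, 0, -4.1, 4.2, -5, 0, 0, 0, 0, -4.1, 4.2, -5, 0, 0, 0, 0, -4.1, 4.2, -5, 0, 0, 0]}}

```text
clock: 5.0
position: [465.6, 88.1, 110.8]
ee_rot: [0.707, -0.707, 0.0, -0.0]
contact_force: [0.3, -0.8, -0.3]
gripper_width: -0.1
```

```bash
python3 wing.py 118 140 3
```

```text
wrist 6984 [124.5 125.6 126.4] ((503.017333984375, 47.91310501098633), (24.36093521118164, 84.70884704589844), 31.321605682373047)
scene 146 [122.5 124.7 126.5] ((505.9437561035156, 48.042789459228516), (15.011628150939941, 80.18091583251953), 22.20332145690918)
side 187 [125.4 127.8 130.4] ((502.83673095703125, 46.57597732543945), (18.147565841674805, 85.99761199951172), 26.9918155670166)
5.15 [465.7  88.2 111.3] [ 0.5 -0.8  0.3]
```

View pics/side3.png

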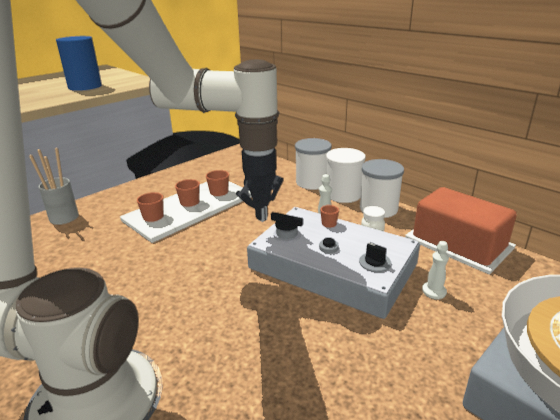

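View pics/wrist3.png

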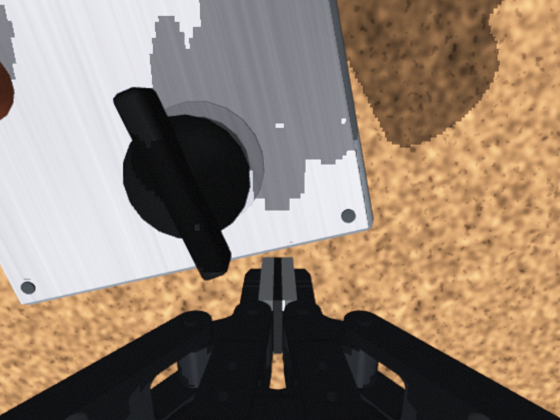

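Fingers stand left of the wing's end (wrist (225,270); tips at (278,265)), reaching past its end. I'll push in +x in steps.

Emit:
{"method": "play_rows", "body": {"motion": [0, 1.0, 0, 0, 0, 0, 0, 0, 1.6, 0, 0, 0, 0, 0, 0, 2.0, 0, 0, 0, 0, 0, 0, 2.4, 0, 0, 0, 0, 0, 0, 2.7, 0, 0, 0, 0, 0]}}

```text
clock: 5.78
position: [492.3, 88.1, 110.3]
ee_rot: [0.707, -0.707, 0.0, -0.0]
contact_force: [-2.5, 2.6, 1.2]
gripper_width: -0.4
```

```bash
python3 wing.py 118 140 4
```

```text
wrist 8075 [125.1 131.4 138.5] ((504.70648193359375, 47.022884368896484), (37.82693099975586, 78.74476623535156), 11.937121391296387)
scene 83 [122.7 125.4 126.5] ((506.748779296875, 49.70205307006836), (82.68986511230469, 15.325007438659668), 82.36245727539062)
side 224 [126.8 134.3 138.7] ((494.2682189941406, 43.64594650268555), (77.4298095703125, 38.35047149658203), 85.61576080322266)
5.925 [492.4  87.9 110.4] [-0.2  0.2  0.7]
```

View pics/wrist4.png

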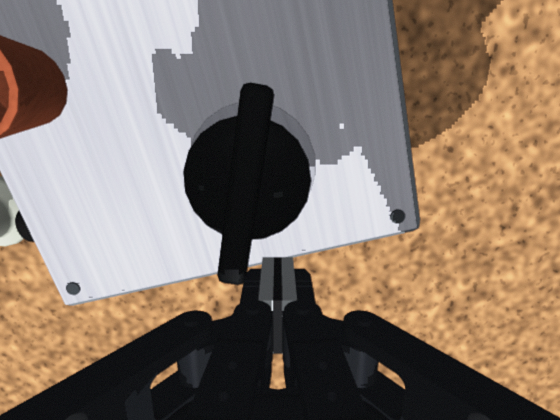

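The wing has turned about 0.5 rad and is still in, so I push a bit further.

Emit:
{"method": "play_rows", "body": {"motion": [0, 0.2, 0, 0, 0, 0, 0, 0, 0.4, 0, 0, 0, 0, 0, 0, 0.6, 0, 0, 0, 0, 0, 0, 0.6, 0, 0, 0, 0, 0]}}

```text
clock: 6.42
position: [498.0, 87.9, 110.2]
ee_rot: [-0.707, 0.707, 0.0, -0.0]
contact_force: [-1.0, -0.1, -0.6]
gripper_width: -0.1
```

```bash
python3 wing.py 118 140 5
```

```text
wrist 10268 [132.3 133.7 138.1] ((505.0523681640625, 45.52505874633789), (38.99797058105469, 75.44709014892578), 2.8161203861236572)
scene 102 [129.6 132.9 133.9] ((509.23870849609375, 47.55580139160156), (83.39461517333984, 22.659387588500977), 73.36053466796875)
side 316 [129.1 135.6 137.5] ((504.33154296875, 46.64258575439453), (41.97881317138672, 81.81507110595703), 2.700155258178711)
6.575 [497.9  88.  110.2] [ 0.1 -0.8  0.4]
```

View pics/side5.png

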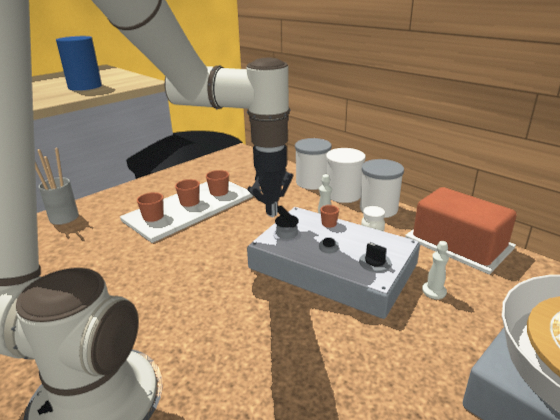

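View pics/wrist5.png

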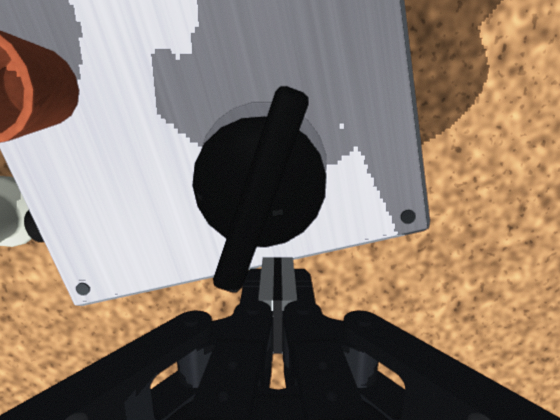

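The head has sprung out, with the wing's top back at about 132.5. I back off the way I came, then go up.

Emit:
{"method": "play_rows", "body": {"motion": [0, -1.2, 0, 0, 0, 0, 0, 0, -2.4, 0, 0, 0, 0, 0, 0, -3.8, 0.2, 0, 0, 0, 0, 0, -3.8, 0.2, 3, 0, 0, 0, 0, -3.8, 0.2, 6, 0, 0, 0]}}

```text
clock: 7.2
position: [458.9, 90.1, 171.0]
ee_rot: [0.707, -0.707, -0.0, 0.0]
contact_force: [0.8, -0.6, 0.1]
gripper_width: -0.0
```

```bash
python3 wing.py 127 140 6
```

```text
wrist 3625 [132.6 133.6 134.1] ((504.89227294921875, 46.01982116699219), (12.904544830322266, 80.15408325195312), 20.926368713378906)
scene 135 [131.1 133.4 134.6] ((506.28729248046875, 49.15253448486328), (14.903908729553223, 77.83830261230469), 20.49567413330078)
side 165 [133.3 135.5 136.4] ((505.0183410644531, 44.357154846191406), (14.443078994750977, 79.25059509277344), 19.843826293945312)
7.35 [460.2  90.7 171.9] [-0.9 -0.2 -0.9]
```

View pics/wrist6.png

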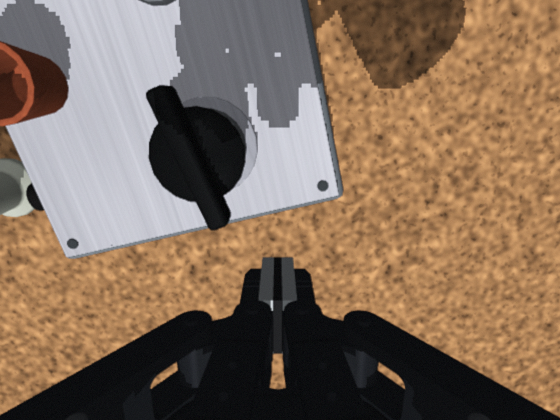

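The stop button is out and its wing is back at 21 deg. Next is the reset button.

Emit:
{"method": "play_rows", "body": {"motion": [0, 2.4, -5, 0, 0, 0, 0, 0, 4.8, -10, 0, 0, 0, 0, 0, 7.15, -15, 0, 0, 0, 0, 0, 7.15, -15, -4, 0, 0, 0, 0, 7.15, -15, -6, 0, 0, 0]}}

```text
clock: 7.98
position: [529.2, -60.9, 107.1]
ee_rot: [-0.706, 0.708, 0.002, -0.002]
contact_force: [0.8, -0.7, -0.3]
gripper_width: -0.1
```

```bash
python3 wing.py 127 140 7
```

```text
scene 139 [130.7 133.2 134.6] ((507.0975036621094, 48.02672576904297), (15.751439094543457, 78.62690734863281), 22.784454345703125)
side 167 [133.2 135.5 136.9] ((505.5927734375, 44.93486404418945), (15.960363388061523, 78.94747924804688), 20.34145164489746)
8.125 [530.  -60.1 108.6] [-0.2 -0.2  0.3]
```

View pics/wrist7.png

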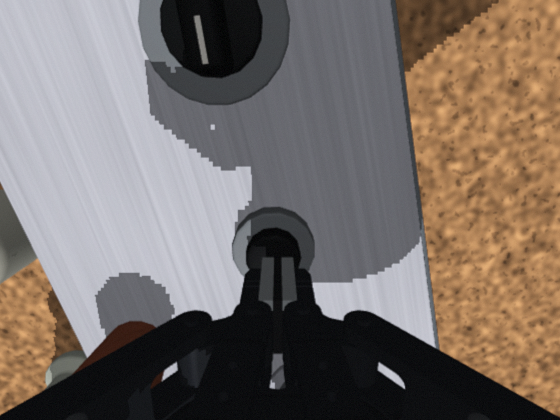

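View pics/side7.png

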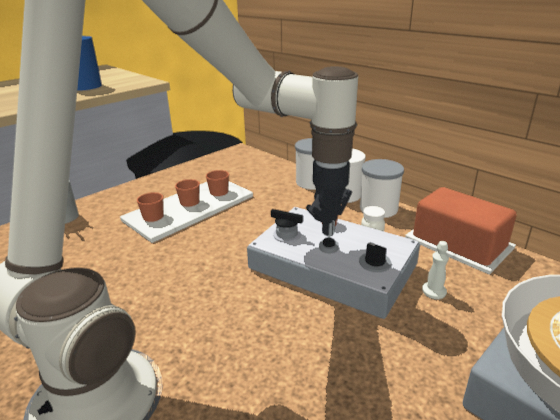

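Emit:
{"method": "play_rows", "body": {"motion": [0, 0, 0, -1.4, 0, 0, 0, 0, 0, 0, -1.9, 0, 0, 0, 0, 0, 0, -2.2, 0, 0, 0, 0, 0, 0, -2.4, 0, 0, 0, 0, 0, 0, -2.4, 0, 0, 0]}}

```text
clock: 8.75
position: [531.2, -59.8, 86.6]
ee_rot: [0.707, -0.707, -0.0, 0.0]
contact_force: [-3.1, 2.4, 3.5]
gripper_width: 0.0
```

Emit:
{"method": "play_rows", "body": {"motion": [0, 0, 0, -0.1, 0, 0, 0, 0, 0, 0, -0.2, 0, 0, 0, 0, 0, 0, -0.2, 0, 0, 0]}}

```text
clock: 9.12
position: [531.5, -59.9, 86.0]
ee_rot: [0.707, -0.707, 0.0, -0.0]
contact_force: [-6.4, 3.7, 13.3]
gripper_width: -0.1
```

```bash
python3 wing.py 127 140 8
```

```text
scene 144 [130.8 133.3 134.4] ((506.10821533203125, 48.580352783203125), (13.657097816467285, 79.22966766357422), 21.116622924804688)
side 170 [133.4 135.5 136.4] ((504.8383483886719, 43.64678955078125), (14.81241512298584, 78.49002838134766), 22.096345901489258)
9.275 [531.4 -59.9  86. ] [-5.8  3.4 12.7]
```

View pics/side8.png

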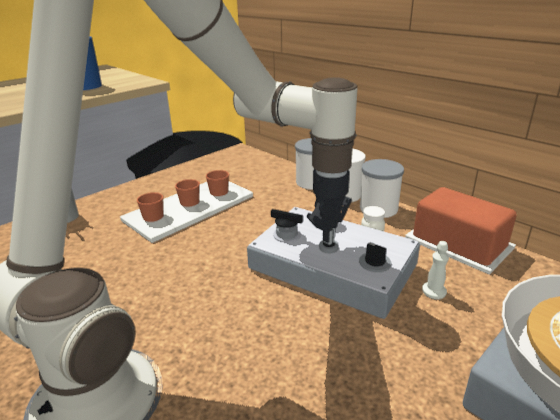

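View pics/wrist8.png

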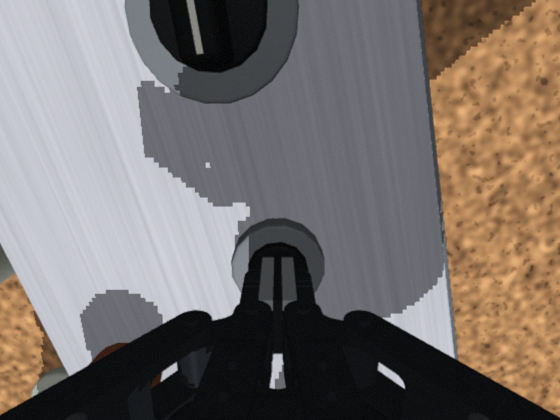

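The force rose from 3.5 to 13 N and travel stopped at z = 86, about 6 mm below the reset button's top, so it is against its stop. Up now.

Emit:
{"method": "play_rows", "body": {"motion": [0, 0, 0, 1, 0, 0, 0, 0, 0, 0, 4, 0, 0, 0, 0, 0, 0, 8, 0, 0, 0, 0, -2, 2, 12, 0, 0, 0, 0, -2, 2, 12, 0, 0, 0]}}

```text
clock: 9.9
position: [513.3, -39.3, 208.0]
ee_rot: [0.708, -0.707, 0.003, -0.004]
contact_force: [-0.8, 0.5, -1.4]
gripper_width: -0.1
```

```bash
python3 wing.py 127 140 9
python3 - <<'E'
from h import *
np.set_printoptions(precision=1,suppress=True)
i=arm.camera_info('wrist'); p,d=arm.get_image('wrist')
f=210/np.tan(np.radians(i['fovy'])/2); R=np.array(i['R']);t=np.array(i['t'])
v,u=np.mgrid[0:420,0:560]
X=(np.stack([(u-i['cx'])/f*d,(v-i['cy'])/f*d,d],-1)-t)@R
m=(np.hypot(X[...,0]-531,X[...,1]+61)<10)&(d>0);print('reset z',np.median(X[m][:,2]))
m=(np.hypot(X[...,0]-612,X[...,1]-6)<40)&(X[...,2]>80)&(X[...,2]<125)&(d>0)
print(cv2.minAreaRect(X[m][:,:2].astype(np.float32)))
for c in ['scene','side']:
  a=cv2.imread(f'pics/{c}0.png').astype(int);b=cv2.imread(f'pics/{c}9.png').astype(int)
  cv2.imwrite(f'pics/diff_{c}.png',np.abs(a-b).clip(0,255).astype(np.uint8))
E
```

```text
scene 147 [130.4 132.9 134.4] ((506.53607177734375, 48.70455551147461), (14.470405578613281, 79.10894775390625), 20.586580276489258)
side 168 [133.1 135.3 136.6] ((505.96673583984375, 44.19839096069336), (16.319072723388672, 77.94026184082031), 20.12215805053711)
10.05 [511.3 -40.2 203.6] [ 0.4  0.1 -0.6]
reset z 279.488960215181
((612.4993896484375, 6.094455718994141), (45.63957214355469, 44.961143493652344), 23.211353302001953)
```

View pics/wrist9.png

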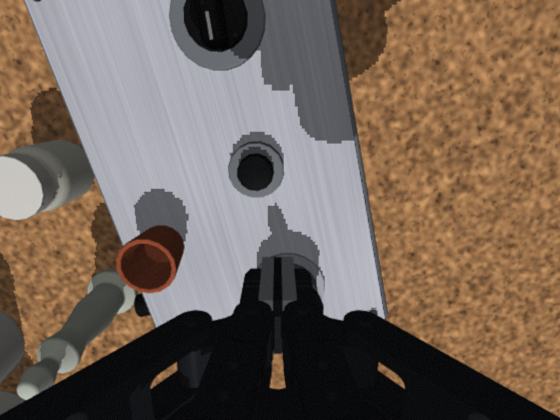

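View pics/diff_side.png

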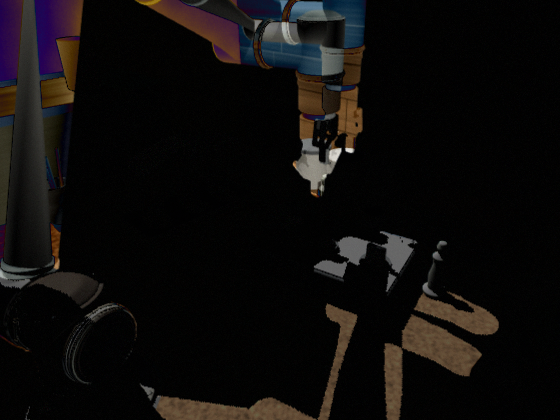

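Run:
```python
from h import *
i=arm.camera_info('wrist'); p,d=arm.get_image('wrist')
f=210/np.tan(np.radians(i['fovy'])/2); R=np.array(i['R']);t=np.array(i['t'])
v,u=np.mgrid[0:420,0:560]
X=(np.stack([(u-i['cx'])/f*d,(v-i['cy'])/f*d,d],-1)-t)@R
m=(np.hypot(X[...,0]-531,X[...,1]+61)<11)&(d>0)&(X[...,2]<110);print('reset z',np.median(X[m][:,2]),m.sum())
print(arm.read_state()['position'],arm.read_state()['contact_force'],arm.read_state()['clock'])
print(arm.job_done())
```

```text
reset z 93.02321628107381 696
[511.14860228 -40.38598574 202.93401558] [-0.80464167  0.36620197  0.06983451] 10.15
the job is handed in; nothing more can be done
None
```

The emergency stop check is finished and handed in at about 10.2 s on the robot's clock. No verdict was reported.

- **Press and latch:** I pressed the stop button with shut fingertips. With the fingers off it, the wing's top stayed at about 124.5 mm, down from 132.5 mm, so it had latched.
- **Twist free:** I pushed the wing clockwise until the button sprang out. The top came back to about 132.5 mm, and the wing turned back to about 21°, where it began.
- **Reset:** I pressed the reset button until it met a hard stop at about 13 N, 6 mm down. I also felt about 7 N of sideways force at full press. After release its top was back at about 93 mm.

**Last checks:** The test pot stood where it began, to within 1 mm, and the arm was clear of everything with no contact force. I only judged the speed knob and the other loose things by eye: the pictures showed no shift beyond moving shadows. One depth reading of the reset button was wrong because it included the fingers, so I repeated it with them masked out.

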